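Open the kiln's fuse box and roll the main fuse out of its clips

ROBOT

A 6-joint arm with a two-finger parallel gripper is mounted at the origin on the work surface. World frame = base frame: x ahead of the robot, y to its left, z up, the work surface at z = 0. Lengths are in m, angles in rad, forces in N, time in s.
With the tool pointing down it reaches from about 0.425 to 1.125 m from the base axis. Payload 14.9 kg.
Tool frame: the origin (TCP) lies midway between the tips of the shut fingers; the grasp point (between the pads) lies 19 mm behind it (bot.pinch_z is the distance from the TCP to the grasp point, in m); z points along the fingers, y is the line along which they close (so a half turn about z gives the same grasp; the last joint's range is limited). The gripper opens to 91 mm and grips with 3 to 60 N. Pads are 32 mm wide; open, the fingers measure 118 mm over their backs; the gripper's body (76 mm by 178 mm) begins 60 mm behind the grasp point.
Start: joints at [-1.299, 0.379, 1.734, -0, 1.028, -0.033], TCP at [0.21, -0.668, 0.214] pointing down, gripper open.
Joint ranges: [-2.77, 2.77], [-0.74, 2.19], [0, 2.66], [-1.06, 4.2], [0.31, 2.87], [-3.08, 3.08]. Speed limits (rad/s): [1.89, 1.89, 2.39, 3.14, 3.14, 3.14].

INTERFACE

Orientations are given as a unit quaternion [w, x, y, z].
In Python, from bench import bot gives the robot as it stands. The module is installed in compiled form; this text tells all that it offers.
- The arm moves only by the tool carry_out, never from a script. Its argument "plan" is a list of rows, each a list of 3 entries, a list of its own where there are three numbers: the opening, from 0 (shut) to 1 (fully open), then the shift along the world's x, y, z scaled (see below), then the turn about the world's z scaled (see below). A call has exactly 8 rows; each row shifts and turns the commanded pose from where the row before left it; what a row does not reach is not made up. The controller multiplies each number of a shift by 40 mm and each number of a turn by 8 degrees. A row lasts 1/8 s, in which the tool goes at most 62.5 mm and 10.7 degrees, less where a joint would pass 70% of its speed; a pose out of reach is approached as far as the arm can. A call with a number of a shift or a turn outside -1 to 1 is refused whole. A call with a gripper value outside its range is refused whole. The fingers move at their own pace and stop on an object; the grip force is fixed at half the most. Time passes only in rows, so rows that do not move let the fingers close, or fill a call up. It gives the time, the measured TCP pose, the force, the opening and the grip force at its end, in the units of the state.
- bot.sense(): the state, without advancing time (a new reading comes with each control period).
- bot.read_camera(name): name is "scene" or "top" or "wrist"; returns the picture (384x512x3 uint8, blue, green, red); there is no depth.
- bot.get_calibration(name): a dict with "camera_matrix" (3x3 intrinsics, pixels), "rvec" (rotation vector, rad) and "tvec" (3), from world to camera coordinates, as OpenCV has them. Camera axes: x right, y down, z forward; pixel columns grow to the right and rows downward; lengths in m; the calibration is good to about 2 mm. A picture is of the moment at which its call begins: read the wrist's pose just before it. get_calibration takes no time and is no camera call; for the wrist camera it gives the pose at the moment of the call.
- bot.close_job(): hands the job in; it is judged then, once.
Trained networks look in the newest picture that a camera, given by its name, has taken for a name from the list of things; names that differ only in an ending like _2 or _b are one class to them, and where a whole thing is asked for, a point or a joint stands for the part that bears it (a point fixed in the world has none). Each returns a list of dicts, best first, with "score" (0 to 1); they miss things now and then, are a little off and sometimes report something else, mostly with a low value. They report only what shows in the picture. A call takes as long as a camera call.
- bot.look_for(camera, query): "extent" ([centre column, centre row, width, height] as shares, 0 to 1, of the picture: columns of its width, rows of its height, round what is visible of it).
- bot.trace(camera, query): "mask" (384x512 bool, what is visible of it) and "extent" ([centre column, centre row, width, height] as shares, 0 to 1, of the picture: columns of its width, rows of its height, round what is visible of it).
- bot.spot_point(camera, query): "xy" ([column, row] as shares, 0 to 1, of the picture: columns of its width, rows of its height: a listed point, or the origin of a listed thing).
The state is a dict: "time": time; "qpos": joint angles; "joint_velocities": joint speeds; "joint_efforts": joint torques, N m; "tcp_pos": TCP position; "tool_rot": TCP orientation; "contact_force": force on the tool from outside, world axes, zero at the start; "ft_torque": the same for the moment, N m; "grip_width": finger opening in m; "grip_force": force on a finger pad.
Only numpy, scipy, OpenCV 4.12 (cv2) and the standard library are available. Lean on these libraries where they do the work, as an engineer would, in place of code of your own. Each camera call takes 0.05 s, during which the arm holds its last target. There are 200 camera calls.

TASK

The kiln is to be made dead for work on its elements: open the fuse box on the bench by pushing the round button so that the T-handle pops out, then turning the handle until the lid comes free and rises. Roll the thicker of the two fuses sideways out of its spring clips, over one jaw of each clip, instead of pulling it straight up (which spreads both jaws), and without forcing it hard, for its tube is ceramic. Leave it lying loose and flat on the floor of the box with the lid open and the thin fuse still in its clips, and leave the things on the bench where they are.

Things in the scene. Friction and masses are not known exactly. Their poses are not given: they have to be found in the camera images.
- fuse_box: Grey steel box lying on the bench, 280 (its x) x 266 (its y) x 86 mm high without the lid, walls and floor 4 mm. Origin: centre of its underside. Fixed. The lid is hinged on the +y rim, its free edge is at -y. In the box along the +x wall an earth bar takes x above 116 mm, up to 28 mm above the floor.
- box_floor (a point): Centre of the box's inner floor. The two fuse bases stand on the floor at the box's y = -60 and +60 mm, x = 0 (which is which varies), fuses along the box's x. The floor is bare between the bases (80 mm) and from each base out to the y wall (49 mm).
- lid (a joint): Lid angle in rad: 0 shut, 2.0 fully open (leaning 25 degrees past upright, beyond the +y wall). A gas strut raises it by itself in about 4 s once it is unlatched, pushing up with about 3 N at the handle. The lid is a sheet 4 mm thick, its top 90 mm above the box's underside when shut.
- button_top (a point): Centre of the top of the round steel release button, 26 mm across, on the lid. It stands 8 mm proud of the handle's tray, 74 mm from the handle's axis towards the box's -x. The tray is a black bar 40 mm wide and 16 mm high on the lid, along the box's x.
- release_button (a joint): How far the button is pressed, 0 to 0.006 m; springs back. The handle is let go at about 0.0035 m; fully down takes 6 N.
- t_handle_bar (a point): Centre of the steel T-handle's bar, 84 mm long, 14 wide, 12 high. At the start it lies along the box's x, sunk flush in its tray so that it cannot be gripped. Popped out, its underside stands 11 mm above the tray. It turns about the vertical through this point.
- t_pop (a joint): How far the T-handle has popped out: 0 sunk, 0.024 m out. It stays out.
- t_turn (a joint): Turn of the T-handle in rad, anticlockwise seen from above: 0 latched, stop at 1.40; the latch is free above about 0.95. It can turn only when popped out; friction about 0.1 N m. It stays where it is left.
- thick_fuse_center (a point): Centre of the thick fuse, on its axis: 140 mm long along its y, white ceramic tube 25 mm across with a brass cap 27 mm across and 22 mm long at each end, about 170 g. Seated, the axis is 44 mm above the bench. It may sit up to 3 mm off along its length. The tube cracks if the fingers press or squeeze it with over 70 N in all.
- thick_base: Black base of the thick fuse, 40 (x) x 160 (y) x 12 mm high, fixed to the floor. Origin: centre of its underside; its x is the box's y, its y lies along the fuse. Two copper U-shaped spring clips, 14 mm wide, stand on it at y = +59 and -59 mm and reach 52 mm above the underside. Seated, the fuse axis is 40 mm above the underside; between the clips the tube is bare, with free space under it down to the base.
- thick_base_top (a point): Middle of that base's top face, 28 mm below the seated fuse's axis. The clip lips hook the fuse 40 degrees up its sides and go along with it when an upright finger pushes it level: the jaw bends to its stop and jams. A finger leaning 25 to 35 degrees, tip under the fuse, pushed level about 40 mm on, rolls it up over the lip with 15 to 25 N; the jaw leans out 0.6 to 0.8 rad.
- thick_clip1_right (a joint): Spring jaw on the base's -x side, of the thick fuse's clip at the base's +y end. 0 = as with the fuse seated; positive = leaning outwards, in rad; rests at about -0.05 when empty, stops at 0.90.
- thick_clip1_left (a joint): Spring jaw on the base's +x side, of the thick fuse's clip at the base's +y end. 0 = as with the fuse seated; positive = leaning outwards, in rad; rests at about -0.05 when empty, stops at 0.90.
- thick_clip2_right (a joint): Spring jaw on the base's -x side, of the thick fuse's clip at the base's -y end. 0 = as with the fuse seated; positive = leaning outwards, in rad; rests at about -0.05 when empty, stops at 0.90.
- thick_clip2_left (a joint): Spring jaw on the base's +x side, of the thick fuse's clip at the base's -y end. 0 = as with the fuse seated; positive = leaning outwards, in rad; rests at about -0.05 when empty, stops at 0.90.
- thin_fuse_center (a point): Centre of the thin fuse, which stays: 127 mm long along its y, 20 mm across the caps, axis seated 40.5 mm above the bench.
- thin_base: Base of the thin fuse, made like the other, 40 x 147 x 12 mm, its clips at y = +52.5 and -52.5 mm and reaching 46 mm above its underside. Origin: centre of its underside.
- mould_big: Bystander: white plaster mould filled with glass, 170 mm across, 45 mm high. Origin under its centre.
- mould_small: Bystander: the same, 110 mm across, 45 mm high.
- kiln_post_a: Bystander: white ceramic tube post, 50 mm across, 150 mm high.
- kiln_post_b: Bystander: the same, 100 mm high.
- wash_brush: Bystander: flat brush lying on the bench.
- screwdriver: Bystander: screwdriver, 200 mm long, lying on the bench.

How it is judged:
By the outcome, as a careful person would: the job done as asked, in the order asked, and still so for the second after the job is handed in, with the robot touching nothing.
It also fails if it takes over 56 s, if anything falls off the work surface, if the arm or the gripper's body presses on something with over 40 N, if the wrist force passes 120 N, or if a joint passes its speed limit or range.

## Working session

There is one attempt and no reset: what is moved stays moved. The work goes in short steps, Python scripts to look and compute and a tool call to move; the robot and the scene stay as the last step left them, time stands still between calls to the robot, and variables do not carry over. Pictures are saved under pics/ and viewed, at most 10 in all, crops included, and the job is handed in when it is done.

Besides the shell and the picture viewer there is one more tool, called as name(argument=value, ...) on one line, values as JSON. carry_out: Moves the arm, as the interface text tells. Its arguments: {"type":"object","properties":{"plan":{"type":"array"}},"required":["plan"]}

```bash
mkdir -p pics
cat > h.py <<'E'
from bench import bot
import numpy as np, cv2
def cal(c):
    k=bot.get_calibration(c); R=cv2.Rodrigues(np.array(k["rvec"],float))[0]
    return np.array(k["camera_matrix"],float),R,np.array(k["tvec"],float).ravel()
def ray(c,xy,z,C=None):
    K,R,t=C or cal(c); o=-R.T@t
    d=R.T@np.linalg.inv(K)@np.array([xy[0]*512,xy[1]*384,1]); return o+d*(z-o[2])/d[2]
def proj(c,p,C=None):
    K,R,t=C or cal(c); q=K@(R@np.array(p)+t); return q[:2]/q[2]
def snap(c,f=None):
    C=cal(c); im=bot.read_camera(c)
    if f: cv2.imwrite("pics/"+f,im)
    return C,im
def pt(c,q,z,C=None):
    for d in bot.spot_point(c,q)[:2]: print(c,q,round(d["score"],2),np.round(np.array(d["xy"])*[512,384],1),np.round(ray(c,d["xy"],z,C),4))
def st():
    s=bot.sense(); print({k:np.round(s[k],3).tolist() for k in ("time","tcp_pos","tool_rot","contact_force","grip_width","grip_force")})
E
python3 - <<'E'
from h import *
ims=[]
for c in("scene","top"):
    C,im=snap(c); ims.append(im)
    pt(c,"button_top",.114,C); pt(c,"t_handle_bar",.106,C); pt(c,"fuse_box",0,C)
    for q in("mould_big","kiln_post_a","screwdriver","wash_brush"): pt(c,q,0,C)
cv2.imwrite("pics/a.png",cv2.resize(np.hstack(ims),(800,300)))
st(); print(bot.pinch_z)
E
```

```text
scene button_top 0.54 [187.9 203. ] [ 0.5561 -0.1894  0.114 ]
scene t_handle_bar 0.54 [183.  228.9] [ 0.6349 -0.2106  0.106 ]
scene fuse_box 0.63 [217.1 230.5] [ 0.6045 -0.1156 -0.    ]
scene mould_big 0.86 [ 96.5 207.8] [ 0.46   -0.4956  0.    ]
scene kiln_post_a 0.78 [390.7 213.5] [0.6345 0.453  0.    ]
scene kiln_post_a 0.7 [392.4 188.2] [0.5422 0.4927 0.    ]
scene screwdriver 0.75 [121.9 171.5] [ 0.3276 -0.4156  0.    ]
scene wash_brush 0.82 [371.  157.4] [0.406  0.4621 0.    ]
top button_top 0.37 [324.7 162.8] [ 0.568  -0.1993  0.114 ]
top t_handle_bar 0.46 [324.5 144.2] [ 0.6308 -0.2025  0.106 ]
top fuse_box 0.97 [294.1 161. ] [ 0.5955 -0.1092  0.    ]
top mould_big 0.69 [409.7 191. ] [ 0.4773 -0.5066  0.    ]
top mould_big 0.2 [134.7 214.4] [0.4234 0.4577 0.    ]
top kiln_post_a 0.91 [134.2 153.5] [0.6408 0.4595 0.    ]
top kiln_post_a 0.63 [123.2 187. ] [0.5216 0.4989 0.    ]
top screwdriver 0.71 [385.9 235.9] [ 0.3244 -0.4156  0.    ]
top wash_brush 0.77 [131.7 214.7] [0.4226 0.4685 0.    ]
{'time': 0.8, 'tcp_pos': [0.21, -0.668, 0.214], 'tool_rot': [-0.0, 0.988, 0.152, 0.0], 'contact_force': [0.511, 0.032, -0.059], 'grip_width': 0.091, 'grip_force': 0.0}
0.0188
```

View pics/a.png

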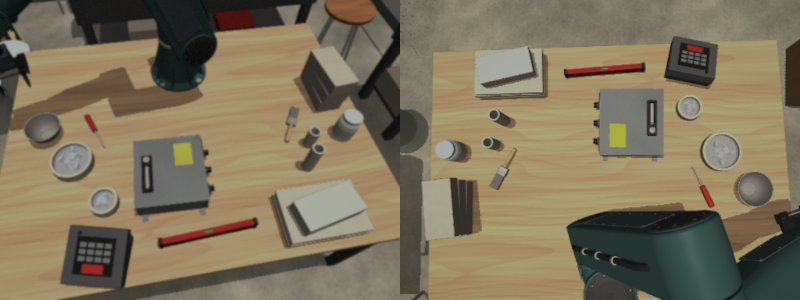

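carry_out(plan=[[1, [0.6, 0.8, 0.3], -0.4], [1, [0.7, 0.9, 0.3], -0.4], [1, [0.7, 0.9, 0.2], -0.4], [1, [0.7, 0.9, 0], -0.4], [1, [0.7, 0.9, 0], -0.4], [1, [0.7, 0.9, 0], -0.2], [1, [0.7, 0.9, 0], 0], [1, [0.7, 0.9, 0], 0]])

```text
time: 1.8
tcp_pos: [0.4309, -0.3826, 0.2461]
tool_rot: [0.0, 1.0, -0.001, 0.0]
contact_force: [1.0, 0.4, 0.2]
grip_width: 0.091
grip_force: 0.0
```

carry_out(plan=[[0.3, [0.7, 0.9, 0], 0], [0.2, [0.7, 0.9, 0], 0], [0.1, [0.7, 0.9, 0], 0], [0, [0.6, 0.8, 0], 0], [0, [0.3, 0.5, 0], 0], [0, [0, 0, 0], 0], [0, [0, 0, 0], 0], [0, [0, 0, 0], 0]])

```text
time: 2.8
tcp_pos: [0.5497, -0.2245, 0.246]
tool_rot: [0.0, 1.0, -0.002, 0.0]
contact_force: [0.1, -0.9, -0.4]
grip_width: 0.014
grip_force: 0.0
```

Run:
```python
from h import *
st()
C,im=snap("wrist","b.png")
pt("wrist","button_top",.114,C); pt("wrist","t_handle_bar",.106,C); pt("wrist","fuse_box",0,C)
C,im=snap("top")
pt("top","button_top",.114,C); pt("top","t_handle_bar",.106,C)
```

```text
{'time': 2.8, 'tcp_pos': [0.55, -0.225, 0.246], 'tool_rot': [0.0, 1.0, -0.002, 0.0], 'contact_force': [0.102, -0.867, -0.418], 'grip_width': 0.014, 'grip_force': 0.0}
wrist button_top 0.66 [224.1 173.8] [ 0.56   -0.1951  0.114 ]
wrist t_handle_bar 0.77 [224.8  95.6] [ 0.6328 -0.1972  0.106 ]
wrist fuse_box 0.75 [166.6 124. ] [ 0.6003 -0.1123  0.    ]
wrist fuse_box 0.45 [378.7 310.9] [ 0.3213 -0.4119  0.    ]
top t_handle_bar 0.55 [323.7 144.2] [ 0.6309 -0.1999  0.106 ]
```

View pics/b.png

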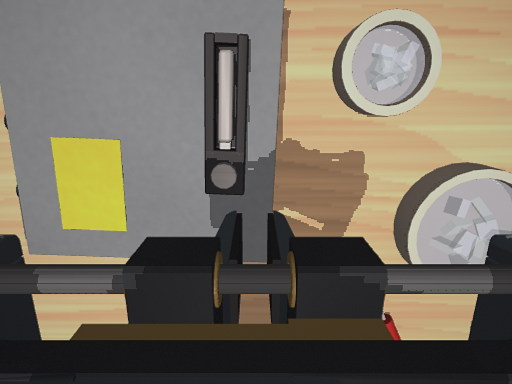

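carry_out(plan=[[0, [0.25, 0.7, -0.8], 0], [0, [0, 0, -0.9], 0], [0, [0, 0, -0.9], 0], [0, [0, 0, -0.6], 0], [0, [0, 0, -0.15], 0], [0, [0, 0, -0.15], 0], [0, [0, 0, 0], 0], [0, [0, 0, 0], 0]])

```text
time: 4.15
tcp_pos: [0.5599, -0.1957, 0.1075]
tool_rot: [-0.0, 1.0, -0.001, -0.0]
contact_force: [-10.1, 3.6, 17.6]
grip_width: 0.0005
grip_force: 8.7
```

carry_out(plan=[[0, [0, 0, 0.6], 0], [0.3, [0, 0, 0.9], 0], [0.6, [0.5, 0, 0.5], 0], [0.6, [0.5, 0, 0], 0], [0.6, [0, 0, 0], 0], [0.6, [0, 0, 0], 0], [0.6, [0, 0, 0], 0], [0.6, [0, 0, 0], 0]])

```text
time: 5.15
tcp_pos: [0.5996, -0.1958, 0.1858]
tool_rot: [-0.0, 1.0, -0.001, -0.0]
contact_force: [0.4, -0.5, -0.6]
grip_width: 0.0543
grip_force: 0.0
```

Run:
```python
from h import *
st()
C,im=snap("wrist","c.png")
pt("wrist","button_top",.114,C); pt("wrist","t_handle_bar",.123,C)
```

```text
{'time': 5.15, 'tcp_pos': [0.6, -0.196, 0.186], 'tool_rot': [-0.0, 1.0, -0.001, -0.0], 'contact_force': [0.403, -0.458, -0.58], 'grip_width': 0.054, 'grip_force': 0.0}
wrist button_top 0.57 [252.  250.7] [ 0.5577 -0.1935  0.114 ]
wrist t_handle_bar 0.84 [255.3 165.5] [ 0.6316 -0.1964  0.123 ]
```

View pics/c.png

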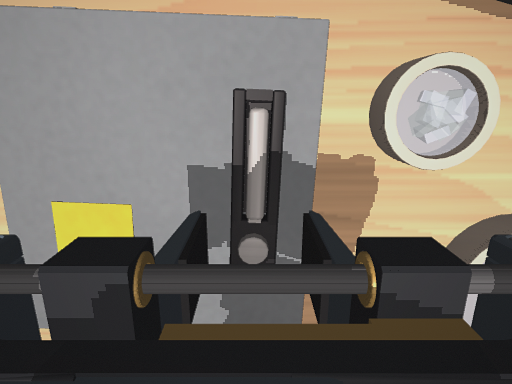

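Run:
```python
from h import *
for z in(.106,.129):
    print(z,[proj("wrist",[.632+s*.042,-.1965,z]).round(0).tolist() for s in(-1,1)],proj("wrist",[.632,-.1965-.007,z])-proj("wrist",[.632,-.1965+.007,z]))
```

```text
0.106 [[255.0, 211.0], [255.0, 106.0]] [17.62437958 -0.05687335]
0.129 [[256.0, 221.0], [255.0, 107.0]] [19.31158129 -0.06201918]
```

carry_out(plan=[[0.6, [0.8, 0, -0.5], 0], [0.5, [0, 0, -0.7], 0], [0.5, [0, 0, -0.55], 0], [0.5, [0, 0, -0.1], 0], [0, [0, 0, 0], 0], [0, [0, 0, 0], 0], [0, [0, 0, 0], 0], [0, [0, 0, 0], 0]])

```text
time: 6.3
tcp_pos: [0.6326, -0.197, 0.1127]
tool_rot: [0.001, 1.0, -0.001, 0.001]
contact_force: [0.0, -9.0, 0.0]
grip_width: 0.0134
grip_force: 30.0
```

carry_out(plan=[[0, [0, 0, 0], 0.5], [0, [0, 0, 0], 1], [0, [0, 0, 0], 1], [0, [0, 0, 0], 1], [0, [0, 0, 0], 1], [0, [0, 0, 0], 1], [0, [0, 0, 0], 1], [0, [0, 0, 0], 1]])

```text
time: 7.3
tcp_pos: [0.6316, -0.1956, 0.1123]
tool_rot: [-0.0, 0.866, 0.501, -0.0]
contact_force: [-3.3, 1.6, 2.5]
grip_width: 0.0137
grip_force: 30.0
```

carry_out(plan=[[0, [0, 0, 0], 0.9], [0.5, [0, 0, 0], 0], [0.5, [0, 0, 0], 0], [0.5, [0, 0, 1], 0], [0.5, [0, 0, 1], 0], [0.5, [0, -0.7, 0.8], 0], [0.5, [0, -1, 0.8], 0], [0.5, [0, -1, 0.8], 0]])

```text
time: 8.3
tcp_pos: [0.6321, -0.3048, 0.2893]
tool_rot: [0.0, 0.834, 0.552, 0.0]
contact_force: [1.2, 0.4, -0.5]
grip_width: 0.0456
grip_force: 0.0
```

carry_out(plan=[[0.5, [0, -1, 0.8], -1], [0.5, [0, -1, 0.5], -1], [0.5, [0, -1, 0], -1], [0.5, [0, -0.5, 0], -1], [0.5, [0, 0, 0], -1], [0.5, [0, 0, 0], -1], [0.5, [0, 0, 0], -1], [0.5, [0, 0, 0], -1]])

```text
time: 9.3
tcp_pos: [0.6321, -0.4438, 0.3399]
tool_rot: [0.0, 1.0, 0.023, 0.0]
contact_force: [0.3, 1.1, 0.2]
grip_width: 0.0457
grip_force: 0.0
```

Run:
```python
from h import *
st()
C,im=snap("scene"); C2,im2=snap("top")
cv2.imwrite("pics/d.png",np.hstack([cv2.resize(im[120:320,100:300],(400,400)),cv2.resize(im2[60:260,220:420],(400,400))]))
for c in("scene","top"):
  for q,z in(("thick_fuse_center",.044),("thin_fuse_center",.0405),("box_floor",.004)): pt(c,q,z)
```

```text
{'time': 9.3, 'tcp_pos': [0.632, -0.444, 0.34], 'tool_rot': [0.0, 1.0, 0.023, 0.0], 'contact_force': [0.321, 1.095, 0.156], 'grip_width': 0.046, 'grip_force': 0.0}
scene box_floor 0.38 [391.2 213.6] [0.637  0.4525 0.004 ]
top thin_fuse_center 0.33 [305.1 135.2] [ 0.6776 -0.1473  0.0405]
```

View pics/d.png

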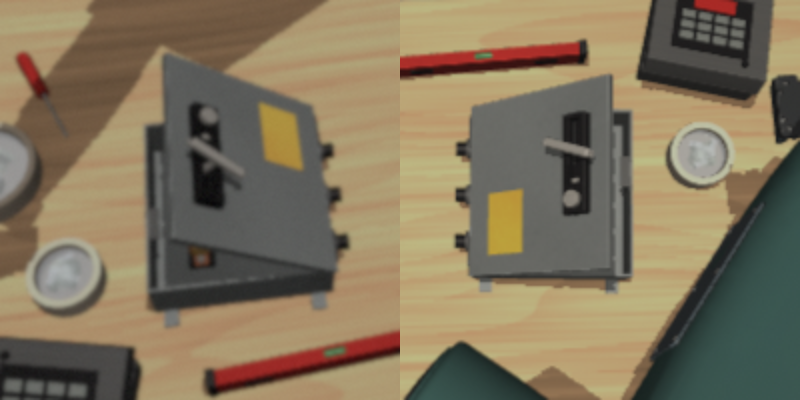

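carry_out(plan=[[0.5, [0, 0, 0], -0.5], [0.5, [0, 0, 0], 0], [0.5, [0, 0, 0], 0], [0.5, [0, 0, 0], 0], [0.5, [0, 0, 0], 0], [0.5, [0, 0, 0], 0], [0.5, [0, 0, 0], 0], [0.5, [0, 0, 0], 0]])

```text
time: 10.7
tcp_pos: [0.6321, -0.4437, 0.3399]
tool_rot: [-0.0, 1.0, -0.008, 0.0]
contact_force: [0.0, -0.3, -0.0]
grip_width: 0.0455
grip_force: 0.0
```

carry_out(plan=[[0.5, [0, 0, 0], 0], [0.5, [0, 0, 0], 0], [0.5, [0, 0, 0], 0], [0.5, [0, 0, 0], 0], [0.5, [0, 0, 0], 0], [0.5, [0, 0, 0], 0], [0.5, [0, 0, 0], 0], [0.5, [0, 0, 0], 0]])

```text
time: 11.7
tcp_pos: [0.6321, -0.4438, 0.34]
tool_rot: [0.0, 1.0, -0.008, 0.0]
contact_force: [-0.2, 0.5, 0.2]
grip_width: 0.046
grip_force: 0.0
```

carry_out(plan=[[0.5, [0, 0.5, 0], 0], [0.5, [0, 0.8, 0], 0], [0.5, [0, 0.8, 0], 0], [0.5, [0, 0.5, 0], 0], [0.5, [0, 0, 0], 0], [0.5, [0, 0, 0], 0], [0.5, [0, 0, 0], 0], [0.5, [0, 0, 0], 0]])

```text
time: 12.7
tcp_pos: [0.632, -0.3403, 0.3398]
tool_rot: [-0.0, 1.0, -0.009, -0.0]
contact_force: [-0.5, -0.0, 0.0]
grip_width: 0.0455
grip_force: 0.0
```

Run:
```python
from h import *
st()
ims=[]
for c in("top","wrist","scene"):
  C,im=snap(c); ims.append(im)
  for q,z in(("thick_fuse_center",.044),("thin_fuse_center",.0405),("box_floor",.004),("thick_base_top",.016),("thick_base",.004),("thin_base",.004)): pt(c,q,z,C)
cv2.imwrite("pics/e.png",np.hstack([cv2.resize(ims[0][60:260,220:420],(400,400)),cv2.resize(ims[1],(400,400))]))
```

```text
{'time': 12.7, 'tcp_pos': [0.632, -0.34, 0.34], 'tool_rot': [-0.0, 1.0, -0.009, -0.0], 'contact_force': [-0.514, -0.043, 0.023], 'grip_width': 0.046, 'grip_force': 0.0}
top thick_fuse_center 0.66 [313.8 158.2] [ 0.5959 -0.1734  0.044 ]
top thick_fuse_center 0.42 [293.9 160.5] [ 0.5901 -0.1052  0.044 ]
top thin_fuse_center 0.76 [274.2 157.8] [ 0.6023 -0.0383  0.0405]
top box_floor 0.58 [293.8 163.7] [ 0.5853 -0.1074  0.004 ]
top thick_base_top 0.52 [308.8 160.7] [ 0.5924 -0.1591  0.016 ]
top thick_base 0.67 [311.  162.1] [ 0.5892 -0.168   0.004 ]
top thin_base 0.86 [277.8 160. ] [ 0.6002 -0.0518  0.004 ]
top thin_base 0.44 [133.2 154.3] [0.6373 0.4617 0.004 ]
wrist thick_fuse_center 0.74 [143.7 179.8] [ 0.5996 -0.1727  0.044 ]
wrist thin_fuse_center 0.77 [ 62.1 176.2] [ 0.6064 -0.0489  0.0405]
wrist box_floor 0.56 [116.3 173.9] [ 0.6007 -0.1148  0.004 ]
wrist thick_base_top 0.71 [148.8 175. ] [ 0.6007 -0.1715  0.016 ]
wrist thick_base 0.87 [151.6 172.4] [ 0.6022 -0.1725  0.004 ]
wrist thin_base 0.89 [ 79.4 172. ] [ 0.6049 -0.0555  0.004 ]
scene thick_fuse_center 0.75 [199.1 225. ] [ 0.5983 -0.1674  0.044 ]
scene thin_fuse_center 0.6 [235.5 218.5] [ 0.5922 -0.0536  0.0405]
scene thin_fuse_center 0.23 [237.  227.4] [ 0.6234 -0.0534  0.0405]
scene box_floor 0.87 [218.  227.2] [ 0.5954 -0.1114  0.004 ]
scene box_floor 0.65 [240.8 226.5] [ 0.6044 -0.0394  0.004 ]
scene thick_base_top 0.69 [200.2 225.3] [ 0.5857 -0.1659  0.016 ]
scene thick_base_top 0.61 [218.6 226.3] [ 0.5984 -0.109   0.016 ]
scene thick_base 0.86 [199.4 231.9] [ 0.6023 -0.1711  0.004 ]
scene thick_base 0.32 [198.8 229.4] [ 0.5933 -0.1723  0.004 ]
scene thin_base 0.6 [238.  227.3] [ 0.6058 -0.0487  0.004 ]
scene thin_base 0.47 [134.4 260.2] [ 0.6646 -0.3735  0.004 ]
```

View pics/e.png

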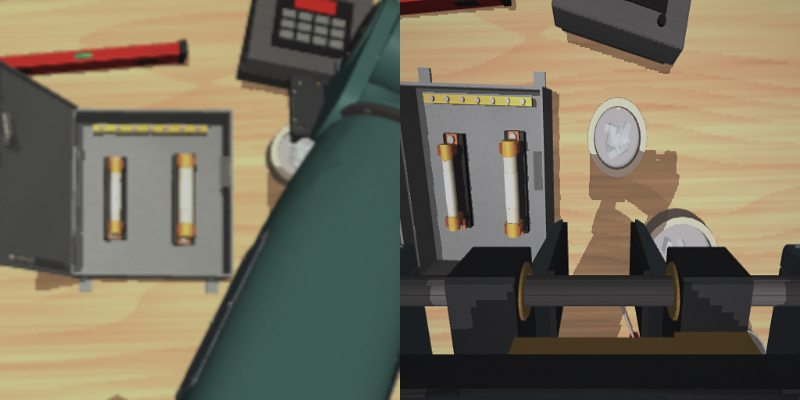

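carry_out(plan=[[0.5, [-0.4, 0.8, -0.5], 0], [0.5, [-0.6, 0.9, -0.8], 0], [0.5, [-0.6, 0.9, -0.9], 0], [0.5, [-0.4, 0.9, -0.9], 0], [0.5, [0, 0.7, -0.9], 0], [0.5, [0, 0, -0.4], 0], [0.5, [0, 0, 0], 0], [0.5, [0, 0, 0], 0]])

```text
time: 14.75
tcp_pos: [0.553, -0.1728, 0.1651]
tool_rot: [0.0, 1.0, -0.009, 0.001]
contact_force: [-0.3, -0.3, 0.9]
grip_width: 0.0457
grip_force: 0.0
```

Run:
```python
from h import *
st()
C,im=snap("wrist","f.png")
for q,z in(("thick_fuse_center",.044),("thick_base_top",.016),("thick_base",.004)): pt("wrist",q,z,C)
for d in bot.trace("wrist","thick_fuse_center")[:1]:
    m=d["mask"]; ys,xs=np.nonzero(m)
    for r in range(ys.min(),ys.max()+1,8):
        c=np.nonzero(m[r])[0]
        if len(c): print(r,c.min(),c.max(),[np.round(ray("wrist",[(v+.5)/512,(r+.5)/384],.044,C)[:2],4).tolist() for v in(c.min()-.5,c.max()+.5)])
```

```text
{'time': 14.75, 'tcp_pos': [0.553, -0.173, 0.165], 'tool_rot': [0.0, 1.0, -0.009, 0.001], 'contact_force': [-0.277, -0.3, 0.906], 'grip_width': 0.046, 'grip_force': 0.0}
wrist thick_base 0.48 [193.7 132.8] [ 0.6012 -0.1112  0.004 ]
54 243 248 [[0.6694, -0.1651], [0.6693, -0.1702]]
62 239 266 [[0.6631, -0.1615], [0.6627, -0.1854]]
70 240 265 [[0.6567, -0.1622], [0.6563, -0.1845]]
78 239 266 [[0.6502, -0.1611], [0.6498, -0.1853]]
86 239 268 [[0.6437, -0.1609], [0.6432, -0.187]]
94 239 266 [[0.637, -0.1607], [0.6366, -0.1852]]
102 239 266 [[0.6303, -0.1605], [0.6298, -0.1851]]
110 239 266 [[0.6234, -0.1603], [0.623, -0.1851]]
118 238 266 [[0.6165, -0.1592], [0.6161, -0.1851]]
126 238 266 [[0.6095, -0.159], [0.6091, -0.185]]
134 238 265 [[0.6024, -0.1587], [0.602, -0.184]]
142 238 265 [[0.5952, -0.1585], [0.5948, -0.184]]
150 237 265 [[0.5879, -0.1574], [0.5875, -0.1839]]
158 238 265 [[0.5805, -0.158], [0.5801, -0.1839]]
166 238 265 [[0.573, -0.1578], [0.5726, -0.1838]]
174 238 264 [[0.5654, -0.1576], [0.565, -0.1828]]
182 238 263 [[0.5577, -0.1573], [0.5573, -0.1818]]
190 237 263 [[0.5499, -0.1561], [0.5495, -0.1817]]
198 238 262 [[0.542, -0.1568], [0.5416, -0.1807]]
206 238 261 [[0.5339, -0.1566], [0.5335, -0.1797]]
214 237 262 [[0.5258, -0.1553], [0.5254, -0.1805]]
```

View pics/f.png

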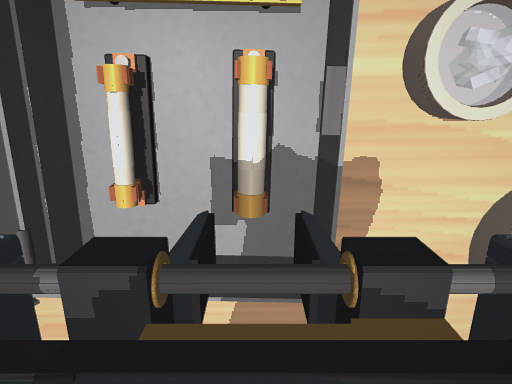

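carry_out(plan=[[0.5, [0.6, 0, -0.5], -0.15], [0.5, [0.55, 0.05, -0.8], 0], [0.5, [0, 0, -0.9], 0], [0.5, [0, 0, -0.7], 0], [0.4, [0, 0, -0.35], 0], [0.35, [0, 0, 0], 0], [0.3, [0, 0, 0], 0], [0.3, [0, 0, 0], 0]])

```text
time: 16.0
tcp_pos: [0.5987, -0.17, 0.0351]
tool_rot: [0.0, 1.0, -0.019, 0.001]
contact_force: [0.5, -0.4, -1.2]
grip_width: 0.0277
grip_force: 0.0
```

carry_out(plan=[[0.28, [0, 0, 0], 0], [0.28, [0, 0, 0], 0], [0.27, [0, 0, 0], 0], [0.27, [0, 0, 0], 0], [0.265, [0, 0, 0], 0], [0.265, [0, 0, 0], 0], [0.265, [0, 0, 0], 0], [0.265, [0, 0, 0], 0]])

```text
time: 17.0
tcp_pos: [0.5987, -0.1704, 0.0346]
tool_rot: [0.0, 1.0, -0.019, 0.001]
contact_force: [-0.0, -7.1, 6.0]
grip_width: 0.0249
grip_force: 27.3
```

carry_out(plan=[[0.267, [0, 0.04, 0.03], 0], [0.267, [0, 0.05, 0.04], 0], [0.267, [0, 0.05, 0.04], 0], [0.267, [0, 0.05, 0.04], 0], [0.267, [0, 0.05, 0.04], 0], [0.267, [0, 0, 0], 0], [0.267, [0, 0, 0], 0], [0.267, [0, 0, 0], 0]])

```text
time: 18.0
tcp_pos: [0.598, -0.1602, 0.0415]
tool_rot: [-0.0, 1.0, -0.019, -0.0]
contact_force: [-1.2, -4.4, 0.2]
grip_width: 0.0245
grip_force: 19.9
```

Run:
```python
from h import *
C,im=snap("wrist"); C2,s=snap("scene")
cv2.imwrite("pics/g.png",np.hstack([cv2.resize(im[:256,128:384],(400,400)),cv2.resize(s[170:270,150:250],(400,400),interpolation=2)]))
```

```text
(no output)
```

View pics/g.png

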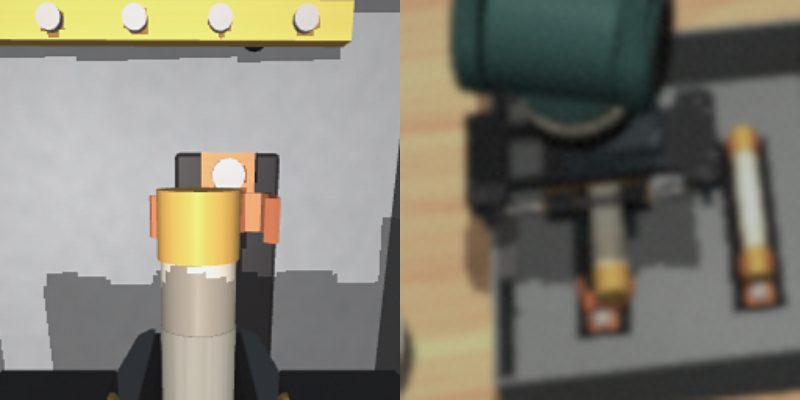

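carry_out(plan=[[0.266, [0, 0.05, 0.04], 0], [0.266, [0, 0.05, 0.05], 0], [0.266, [0, 0.05, 0.05], 0], [0.266, [0, 0.05, 0.06], 0], [0.266, [0, 0.05, 0.1], 0], [0.266, [0, 0.05, 0.15], 0], [0.266, [0, 0, 0.2], 0], [0.266, [0, 0, 0.2], 0]])

```text
time: 19.1
tcp_pos: [0.5981, -0.1481, 0.0761]
tool_rot: [-0.0, 1.0, -0.019, 0.0]
contact_force: [0.4, 0.4, -1.6]
grip_width: 0.0247
grip_force: 23.3
```

Run:
```python
from h import *
st()
C,im=snap("wrist"); C2,s=snap("scene")
cv2.imwrite("pics/i.png",np.hstack([cv2.resize(im[:256,128:384],(400,400)),cv2.resize(s[170:270,150:250],(400,400),interpolation=2)]))
for q,z in(("thick_base_top",.016),("thin_base",.004)): pt("wrist",q,z,C)
```

```text
{'time': 19.1, 'tcp_pos': [0.598, -0.148, 0.076], 'tool_rot': [-0.0, 1.0, -0.019, 0.0], 'contact_force': [0.353, 0.387, -1.578], 'grip_width': 0.025, 'grip_force': 23.308}
wrist thick_base_top 0.65 [285.6 206.9] [ 0.5976 -0.1716  0.016 ]
wrist thin_base 0.61 [133.1 200.8] [ 0.6033 -0.0514  0.004 ]
```

View pics/i.png

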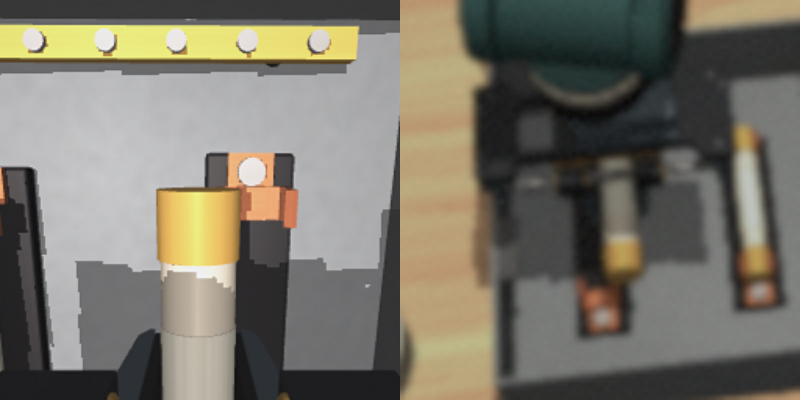

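carry_out(plan=[[0.266, [0, 0.4, 0], 0], [0.266, [0, 0.5, 0], 0], [0.266, [0, 0, -0.4], 0], [0.266, [0, 0, -0.5], 0], [0.266, [0, 0, -0.4], 0], [0.266, [0, 0, -0.2], 0], [0.266, [0, 0, -0.05], 0], [0.266, [0, 0, 0], 0]])

```text
time: 20.3
tcp_pos: [0.5982, -0.1123, 0.0137]
tool_rot: [0.0, 1.0, -0.019, 0.0]
contact_force: [-0.2, 0.1, -1.4]
grip_width: 0.0248
grip_force: 23.3
```

carry_out(plan=[[0.266, [0, 0, -0.05], 0], [0.266, [0, 0, -0.03], 0], [0.266, [0, 0, 0], 0], [0.266, [0, 0, 0], 0], [0.266, [0, 0, 0], 0], [0.266, [0, 0, 0], 0], [0.266, [0, 0, 0], 0], [0.266, [0, 0, 0], 0]])

```text
time: 21.3
tcp_pos: [0.5981, -0.1122, 0.0103]
tool_rot: [-0.0, 1.0, -0.019, 0.0]
contact_force: [-0.5, -0.4, -1.5]
grip_width: 0.0241
grip_force: 23.3
```

carry_out(plan=[[0.266, [0, 0, -0.03], 0], [0.266, [0, 0, -0.03], 0], [0.266, [0, 0, 0], 0], [0.266, [0, 0, 0], 0], [0.266, [0, 0, 0], 0], [0.266, [0, 0, 0], 0], [0.266, [0, 0, 0], 0], [0.266, [0, 0, 0], 0]])

```text
time: 22.3
tcp_pos: [0.5981, -0.1122, 0.0081]
tool_rot: [0.0, 1.0, -0.019, 0.0]
contact_force: [-3.4, 0.8, 6.2]
grip_width: 0.0244
grip_force: 23.3
```

carry_out(plan=[[0.29, [0, 0, 0], 0], [0.32, [0, 0, 0], 0], [0.36, [0, 0, 0], 0], [0.4, [0, 0, 0], 0], [0.4, [0, 0, 0.2], 0], [0.4, [0, 0, 0.5], 0], [0.4, [0, 0, 0.9], 0], [0.4, [0, 0, 1], 0]])

```text
time: 23.3
tcp_pos: [0.598, -0.1121, 0.1142]
tool_rot: [0.0, 1.0, -0.019, 0.0]
contact_force: [-0.0, 0.7, 0.4]
grip_width: 0.0365
grip_force: 0.0
```

carry_out(plan=[[0.4, [0, 0, 1], 0], [0.4, [0, -0.5, 1], 0], [0.4, [0, -1, 1], 0], [0.4, [0, -1, 0.5], 0], [0.4, [0, -1, 0], 0], [0.4, [0, -1, 0], 0], [0.4, [0, -1, 0], 0], [0.4, [0, 0, 0], 0]])

```text
time: 24.3
tcp_pos: [0.5977, -0.3344, 0.2535]
tool_rot: [0.0, 1.0, -0.02, 0.001]
contact_force: [0.1, 0.0, -0.2]
grip_width: 0.0367
grip_force: 0.0
```

Run:
```python
from h import *
st()
C2,s=snap("scene"); C,im=snap("wrist")
cv2.imwrite("pics/j.png",np.hstack([cv2.resize(im[60:300,0:240],(400,400)),cv2.resize(s[130:270,130:270],(400,400),interpolation=2)]))
for c in("scene","wrist"):
  pt(c,"thick_fuse_center",.0175); pt(c,"thin_fuse_center",.0405)
```

```text
{'time': 24.3, 'tcp_pos': [0.598, -0.334, 0.253], 'tool_rot': [0.0, 1.0, -0.02, 0.001], 'contact_force': [0.104, 0.032, -0.177], 'grip_width': 0.037, 'grip_force': 0.0}
scene thick_fuse_center 0.64 [218.5 226. ] [ 0.598  -0.1092  0.0175]
scene thick_fuse_center 0.17 [133.2 261.6] [ 0.6743 -0.3737  0.0175]
scene thin_fuse_center 0.5 [235.5 217.7] [ 0.5894 -0.0532  0.0405]
scene thin_fuse_center 0.5 [135.2 263.3] [ 0.6904 -0.3624  0.0405]
wrist thick_fuse_center 0.7 [ 85. 171.] [ 0.5975 -0.1112  0.0175]
wrist thin_fuse_center 0.75 [ 23.7 173.3] [ 0.6019 -0.0484  0.0405]
```

View pics/j.png

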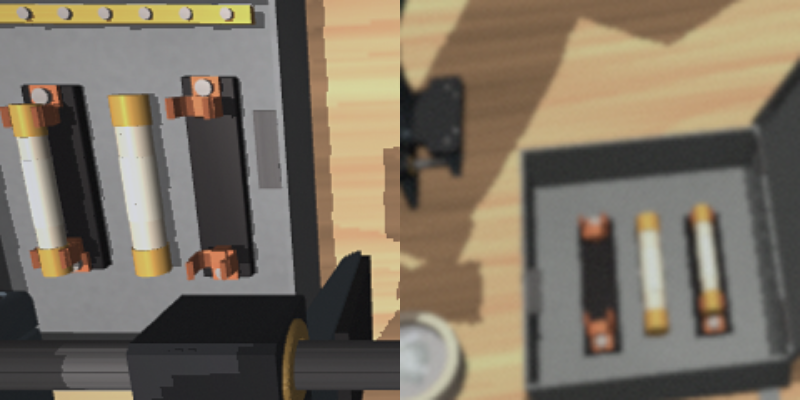

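The thick fuse lies flat on the floor between the two bases. The thin fuse is still in its clips and the lid is open.

```bash
python3 -c "
from h import *
print(bot.close_job())"
```

```text
the job is handed in; nothing more can be done
None
```

The job is handed in: the box is open, and the thick fuse came out over its inner jaws and lies loose and flat on the floor. I gripped it and drew it sideways and up rather than rolling it with a leaning finger, because the tool could not tilt. The thin fuse is still in its clips and I touched nothing else on the bench.

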